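Find the slack levelling bolt of the seed sorter and hold its cap open

TASK

The vibrating seed sorter wobbles because one of its three front levelling bolts is loose. Lift the blue cover off the bolts and set it down (do not drop it), upright, on the black mat; then tap down on the orange bolt caps until you find the one that sinks, and swing only that cap open by its thumb bar, well past half-way. Finish while still holding it open, with the bolt left sunk, so that I can get a spanner on, and leave everything else where it is.

Things in the scene. Friction and masses are not known exactly. Their poses are not given: they have to be found in the camera images.
- sorter: Bench vibrating seed sorter, fixed. White housing with a cream tray (rim 110 mm high, 93 to 243 mm behind the bolts); in front a grey flange 92 x 250 mm, top 26 mm above the bench, with three levelling bolts at x = 0, y = +80, 0, -80 mm. Origin: on the bench under the middle bolt. x points to the housing (away from the robot at yaw 0), y along the bolts, z up; yaw up to 0.2 rad.
- cover_handle (a point): Centre of the steel handle bar (10 mm thick, 80 mm long along y, 24 mm above the top) of the blue cover, 82 mm above its lower edge; axes are the cover's. Cover: open-bottomed box 84 x 216 mm (x, y), 58 mm high without handle, about 0.25 kg, loose on the flange over the bolts, y along the sorter's y. It must go straight up 55 mm to clear the caps.
- mat: Black rubber mat lying fixed on the bench, 160 x 240 x 3 mm (x, y, z), to the left or to the right of the sorter. Origin: centre of its underside.
- tray_stack: Stack of three cream sorting trays, 150 x 220 mm, 86 mm high, fixed, on the other side of the sorter. Origin: centre of its underside.
- cap_left_top (a point): left (sorter's +y) bolt: centre of its orange cap's top, over the bolt axis, 72 mm above the bench at first. Hollow hinged cap 40 x 30 x 22 mm (x, y, z) over the hex head. Tapped straight down here, a sound bolt does not give (within 1.5 mm); the loose one slips 7 mm down, cap and all, under more than about 6 N and stays down, but slides up again if pulled with over 6 N.
- cap_left_bar (a point): left (sorter's +y) cap: centre of its thumb bar, 9 mm thick, 41 mm long along y, wider than the cap: pinched by its round ends, fingers closing along y, it turns freely between them. Shut: 28 mm in front of the bolt axis (sorter's -x), 60 mm above the bench (53 slipped). The cap's hinge pin, along y, lies 49 mm behind (+x) and 10 mm below the shut bar.
- cap_mid_top (a point): middle bolt: centre of its orange cap's top, over the bolt axis, 72 mm above the bench at first. Hollow hinged cap 40 x 30 x 22 mm (x, y, z) over the hex head. Tapped straight down here, a sound bolt does not give (within 1.5 mm); the loose one slips 7 mm down, cap and all, under more than about 6 N and stays down, but slides up again if pulled with over 6 N.
- cap_mid_bar (a point): middle cap: centre of its thumb bar, 9 mm thick, 41 mm long along y, wider than the cap: pinched by its round ends, fingers closing along y, it turns freely between them. Shut: 28 mm in front of the bolt axis (sorter's -x), 60 mm above the bench (53 slipped). The cap's hinge pin, along y, lies 49 mm behind (+x) and 10 mm below the shut bar.
- cap_right_top (a point): right (sorter's -y) bolt: centre of its orange cap's top, over the bolt axis, 72 mm above the bench at first. Hollow hinged cap 40 x 30 x 22 mm (x, y, z) over the hex head. Tapped straight down here, a sound bolt does not give (within 1.5 mm); the loose one slips 7 mm down, cap and all, under more than about 6 N and stays down, but slides up again if pulled with over 6 N.
- cap_right_bar (a point): right (sorter's -y) cap: centre of its thumb bar, 9 mm thick, 41 mm long along y, wider than the cap: pinched by its round ends, fingers closing along y, it turns freely between them. Shut: 28 mm in front of the bolt axis (sorter's -x), 60 mm above the bench (53 slipped). The cap's hinge pin, along y, lies 49 mm behind (+x) and 10 mm below the shut bar.
- bolt_left (a joint): How far the left (sorter's +y) bolt has slipped down, m: 0 as it stands at first, 0.007 slipped down on its bearing disc.
- cap_left (a joint): Opening of the left (sorter's +y) cap, rad: 0 shut, its stop at 1.35. The bar side rises and swings back towards the housing. A light spring (under 1 N at the bar) snaps it shut when let go.
- bolt_mid (a joint): How far the middle bolt has slipped down, m: 0 as it stands at first, 0.007 slipped down on its bearing disc.
- cap_mid (a joint): Opening of the middle cap, rad: 0 shut, its stop at 1.35. The bar side rises and swings back towards the housing. A light spring (under 1 N at the bar) snaps it shut when let go.
- bolt_right (a joint): How far the right (sorter's -y) bolt has slipped down, m: 0 as it stands at first, 0.007 slipped down on its bearing disc.
- cap_right (a joint): Opening of the right (sorter's -y) cap, rad: 0 shut, its stop at 1.35. The bar side rises and swings back towards the housing. A light spring (under 1 N at the bar) snaps it shut when let go.
- grey_tray: Grey tray with a glass plate, 120 x 170 x 32 mm. Bystander, loose. Origin: centre of its underside.
- bottle: Clear bottle with black cap, 66 mm across, 190 mm high. Bystander, loose. Origin: centre of its underside.
- pen: Red pen, 145 mm long, lying. Bystander, loose. Origin: centre of its underside.
- tweezers: Steel tweezers, 120 mm long, 7 mm high, lying. Bystander, loose. Origin: centre of its underside.
- shell_dish: Brown scallop-shell dish, 106 mm across, 28 mm high. Bystander, loose. Origin: centre of its underside.
- loupe: Black eye loupe, 34 mm across, 30 mm high, standing. Bystander, loose. Origin: centre of its underside.

How it is judged:
By the outcome, as a careful person would: the job done as asked, in the order asked, and still so for the second after the job is handed in, while the arm keeps its last pose, push and grip.
It also fails if it takes over 67 s, if anything falls off the work surface, if the arm or the gripper's body presses on something with over 40 N, if the wrist force passes 120 N, or if a joint passes its speed limit or range.

ROBOT

A 6-joint arm with a two-finger parallel gripper is mounted at the origin on the work surface. World frame = base frame: x ahead of the robot, y to its left, z up, the work surface at z = 0. Lengths are in m, angles in degrees, forces in N, time in s.
With the tool pointing down it reaches from about 0.4 to 0.825 m from the base axis. Payload 7 kg.
Tool frame: the origin (TCP) lies at the very end of the fingers, on their centre line; the grasp point (between the pads) lies 19 mm behind it (r.hold_point_z is the distance from the TCP to the grasp point, in m); z points along the fingers, y is the line along which they close (so a half turn about z gives the same grasp; the last joint's range is limited). The gripper opens to 88 mm and grips with 3 to 60 N. Pads are 19 mm wide; open, the fingers measure 130 mm over their backs; the gripper's body (78 mm by 193 mm) begins 47 mm behind the grasp point.
Start: joints at [87.955, 20.546, 0.682, 0, -70.136, -16.507], TCP at [0.215, 0.64, 0.227] pointing down, gripper open.
Joint ranges: [-176.03, 176.03], [-82.01, 121.73], [-58.28, 71.71], [-173.87, 95.51], [-174.79, -0.11], [-173.66, 173.66]. Speed limits (degrees/s): [136.94, 136.94, 172.46, 180, 180, 180].

INTERFACE

Orientations are given as [roll, pitch, yaw] about the fixed x, y, z axes, in that order (R = Rz(yaw) Ry(pitch) Rx(roll)).
In Python, from plant import telemetry, vision, workorder, r gives the robot as it stands.
- The arm moves only by the tool move_arm, never from a script. Its argument "plan" is a list of rows, each a list of 7 numbers: the opening, from -1 (shut) to 1 (fully open), so that 0 is half open, then the shift along the world's x, y, z in m, then the turn, a rotation vector about the world's x, y, z in degrees. In form: [[fingers, dx, dy, dz, ax, ay, az], ...]. A call has 1 to 20 rows; each row shifts and turns the commanded pose from where the row before left it; what a row does not reach is not made up. A row lasts 1/8 s, in which the tool goes at most 62.5 mm and 10.7 degrees, less where a joint would pass 70% of its speed; a pose out of reach is approached as far as the arm can. A call is refused whole if a number of a shift passes 0.0625 or a number of a turn 10.7, either way. A call with a gripper value outside its range is refused whole. The fingers move at their own pace and stop on an object; "force" is the grip in N (left out, the last holds). Time passes only in rows, so rows that do not move let the fingers close. It gives the time, the measured TCP pose, the force, the opening and the grip force at its end, in the units of the state.
- telemetry.get_state(): the state, without advancing time (a new reading comes with each control period).
- vision.capture(name): name is "side" or "top" or "wrist"; returns a dict with "img" (480x640x3 uint8, red, green, blue), "depth" (480x640 float32, m along the optical axis (not along the pixel's ray), 0 where there is no reading), "intrinsics" (3x3 intrinsics, pixels), "D" ([k1, k2, p1, p2, k3] as OpenCV has them; the pictures are not rectified), "R" (3x3) and "t" (3): a world point X has camera coordinates R X + t. Camera axes: x right, y down, z forward; pixel columns grow to the right and rows downward; lengths in m; the calibration is good to about 2 mm. A picture is of the moment at which its call begins.
- workorder.close_job(): hands the job in; it is judged then, once.
The state is a dict: "time_s": time; "joints": joint angles; "qd": joint speeds; "joint_torque": joint torques, N m; "tcp_pos": TCP position; "eef_rot": TCP orientation; "contact_force": force on the tool from outside, world axes, zero at the start; "moment": the same for the moment, N m; "gripper_width": finger opening in m; "gripper_force": force on a finger pad.
Only numpy, scipy, OpenCV 4.12 (cv2) and the standard library are available. Lean on these libraries where they do the work, as an engineer would, in place of code of your own. Each camera call takes 0.05 s, during which the arm holds its last target. There are 200 camera calls.

## Working session

There is one attempt and no reset: what is moved stays moved. The work goes in short steps, Python scripts to look and compute and a tool call to move; the robot and the scene stay as the last step left them, time stands still between calls to the robot, and variables do not carry over. Pictures are saved under pics/ and viewed, at most 10 in all, crops included, and the job is handed in when it is done.

Besides the shell and the picture viewer there is one more tool, called by a JSON object that holds its "op" and its "data", one argument or row to a line. move_arm: Moves the arm, as the interface text tells. Its arguments: {"type":"object","properties":{"plan":{"type":"array"},"force":{"type":"number"}},"required":["plan"]}

```bash
mkdir -p pics; cat > h.py <<'E'
import numpy as np, cv2
from plant import telemetry, vision, workorder, r
def cap(n,f=None):
    c=vision.capture(n)
    if f: cv2.imwrite('pics/'+f,c['img'][:,:,::-1])
    np.savez('/tmp/'+n+'.npz',**c); return c
def ld(n): return dict(np.load('/tmp/'+n+'.npz'))
def px(c,u,v,z=None):
    "pixel -> world, from depth, or on plane z"
    K,D,R,t=[np.array(c[k],float) for k in('intrinsics','D','R','t')]
    p=cv2.undistortPoints(np.array([[[u,v]]],float),K,D)[0,0]
    d=np.array([p[0],p[1],1]); 
    if z is None: return R.T@(d*np.median(c['depth'][v-1:v+2,u-1:u+2])-t)
    o=-R.T@t; w=R.T@d; return o+w*(z-o[2])/w[2]
E
python3 - <<'E'
from h import *
cap('top','top1.png');cap('side','side1.png')
s=telemetry.get_state();print(s)
E
```

```text
{'time_s': 0.1, 'joints': array([ 8.79540209e+01,  2.05865000e+01,  6.37658443e-01, -1.65581864e-02,
       -7.01351319e+01, -1.65080720e+01]), 'qd': array([ 0.03458832, -0.10188829,  0.15796727, -0.0104586 ,  0.03318501,
       -0.00910837]), 'joint_torque': array([-2.54117214e-03, -5.84165847e+01,  2.93752420e+01,  7.01553136e+00,
        1.01594735e-02, -5.89163483e-05]), 'tcp_pos': array([0.2146648 , 0.639489  , 0.22571909]), 'eef_rot': array([ 1.79915065e+02, -8.93822479e-03, -1.85596823e+01]), 'contact_force': array([-0.71591792, -0.28790291,  0.78021577]), 'moment': array([-0.03096831,  0.01707865, -0.00810771]), 'gripper_force': 0.0, 'gripper_width': 0.08796208623805435}
```

View pics/top1.png

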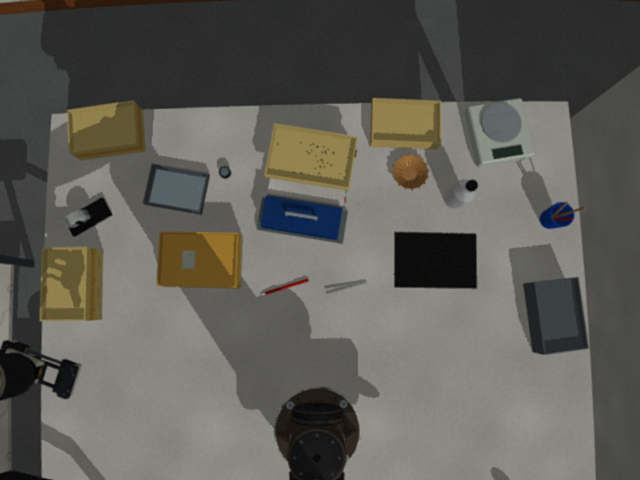

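View pics/side1.png

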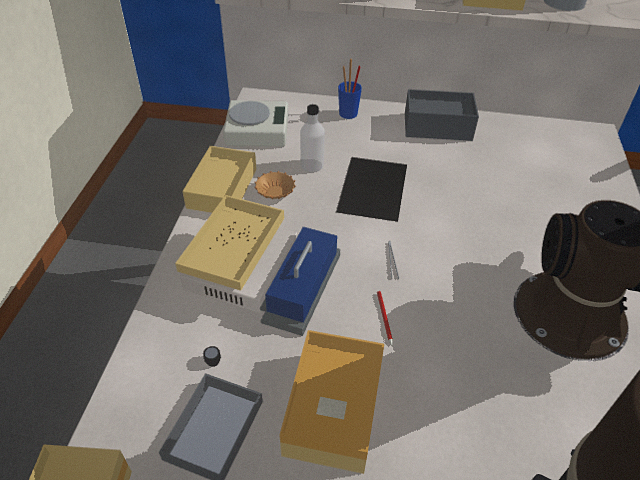

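```bash
python3 - <<'E'
from h import *
for n in('top','side'):
    c=ld(n);K,D,R,t=[np.array(c[k],float) for k in('intrinsics','D','R','t')]
    v,u=np.mgrid[:480,:640];p=cv2.undistortPoints(np.stack([u,v],-1).reshape(-1,1,2).astype(float),K,D).reshape(480,640,2)
    d=c['depth'][...,None];P=(np.concatenate([p*d,d],-1)-t)@R
    P[c['depth']==0]=9
    im=c['img'].astype(int)
    def rect(m,lab):
        q=P[m][:,:2].astype(np.float32)
        b=cv2.minAreaRect(q);print(n,lab,len(q),np.round(b[0],4),np.round(b[1],4),round(b[2],2),'z',np.median(P[m][:,2]).round(4))
    near=(abs(P[...,0]-.6)<.5)&(abs(P[...,1])<.5)
    blue=(im[...,2]>im[...,0]+40)&near&(abs(P[...,1]-.05)<.25)
    print(np.percentile(P[blue][:,2],[5,50,95]).round(4))
    rect(blue&(P[...,2]>.079)&(P[...,2]<.089),'cover top')
    h=near&(P[...,2]>.098)&(P[...,2]<.13)&(abs(P[...,1]-.05)<.15)&(P[...,0]<.66); 
    h&=cv2.dilate(cv2.morphologyEx(blue.astype(np.uint8),cv2.MORPH_CLOSE,np.ones((15,15))),np.ones((3,3)))>0
    if h.sum()>4: rect(h,'handle')
    blk=(im.max(-1)<25)&near&(abs(P[...,2])<.012)&(P[...,1]<-.1)
    blk=cv2.morphologyEx(blk.astype(np.uint8),cv2.MORPH_OPEN,np.ones((5,5)))>0
    rect(blk,'mat')
c=ld('top')
for u,v in[(300,211),(284,208),(316,216),(262,233),(340,240),(435,260),(470,186),(200,260),(180,190),(224,172)]:print(u,v,px(c,u,v).round(4))
E
```

```text
[0.0675 0.0836 0.089 ]
top cover top 1903 [0.5934 0.0278] [0.2143 0.0846] 79.26 z 0.084
top handle 122 [0.5941 0.0288] [0.0879 0.0106] 79.48 z 0.1109
top mat 4139 [ 0.47   -0.3547] [0.2367 0.1543] 87.55 z 0.0027
[0.0417 0.0837 0.087 ]
side cover top 2385 [0.5917 0.0285] [0.219  0.0844] 79.2 z 0.0842
side handle 169 [0.5923 0.0297] [0.0896 0.0098] 79.11 z 0.1113
side mat 0 [0. 0.] [0. 0.] 0.0 z nan
300 211 [0.6078 0.0299 0.0852]
284 208 [0.6173 0.0737 0.085 ]
316 216 [ 0.5924 -0.0138  0.0873]
262 233 [0.5606 0.1439 0.0018]
340 240 [ 0.5316 -0.08    0.0262]
435 260 [ 0.4689 -0.3532  0.0035]
470 186 [ 0.6449 -0.416   0.1889]
200 260 [0.4817 0.3116 0.0591]
180 190 [0.6931 0.3833 0.0071]
224 172 [0.7377 0.2494 0.0296]
  return _methods._mean(a, axis=axis, dtype=dtype,
  ret = ret.dtype.type(ret / rcount)
```

{"op": "move_arm", "data": {
  "plan": [
    [1,0.027,-0.0435,0,0,0,-5.9],
    [1,0.027,-0.0435,0,0,0,-5.9],
    [1,0.027,-0.0435,0,0,0,-5.9],
    [1,0.027,-0.0435,0,0,0,-5.9],
    [1,0.027,-0.0435,0,0,0,-5.9],
    [1,0.027,-0.0435,0,0,0,-5.9],
    [1,0.027,-0.0435,0,0,0,-5.9],
    [1,0.027,-0.0435,0,0,0,-5.9],
    [1,0.027,-0.0435,0,0,0,-5.9],
    [1,0.027,-0.0435,0,0,0,-5.9],
    [1,0.027,-0.0435,0,0,0,-5.9],
    [1,0.027,-0.0435,0,0,0,-5.9],
    [1,0.027,-0.0435,0,0,0,-5.9],
    [1,0.027,-0.0435,0,0,0,-5.9],
    [1,0,0,0,0,0,0],
    [1,0,0,0,0,0,0]
  ],
  "force": 30
}}

```text
time_s: 2.1
tcp_pos: [0.5924, 0.0306, 0.226]
eef_rot: [179.9, -0.0, -101.2]
contact_force: [-0.5, 0.6, 0.2]
gripper_width: 0.0875
gripper_force: 0.0
```

```bash
python3 - <<'E'
from h import *
cap('wrist','w1.png');s=telemetry.get_state()
for k in('time_s','joints','tcp_pos','eef_rot','contact_force'):print(k,np.round(s[k],4))
c=ld('top')
# mat edges subpixel: threshold contour, project on z=.003
im=c['img'].max(-1); m=((im<25)).astype(np.uint8);m[:225]=0;m[300:]=0;m[:,:385]=0;m[:,485:]=0
m=cv2.morphologyEx(m,cv2.MORPH_OPEN,np.ones((5,5)))
k=max(cv2.findContours(m,0,1)[0],key=cv2.contourArea).reshape(-1,2)
x0,y0=k.min(0);x1,y1=k.max(0);print(x0,y0,x1,y1)
P=np.array([px(c,u,v,.003)[:2] for u,v in k])
for n,s_ in(('top',abs(k[:,1]-y0)<3),('bot',abs(k[:,1]-y1)<3),('lef',abs(k[:,0]-x0)<3),('rig',abs(k[:,0]-x1)<3)):
    q=P[s_];f=cv2.fitLine(q.astype(np.float32),cv2.DIST_HUBER,0,.01,.01).ravel();print(n,q.mean(0).round(4),np.degrees(np.arctan2(f[1],f[0])).round(2))
E
```

```text
time_s 2.15
joints [ 2.18691e+01  1.29364e+01 -1.00147e+01 -1.51000e-02 -6.70828e+01
 -3.29833e+01]
tcp_pos [0.5924 0.0312 0.2263]
eef_rot [ 1.799641e+02 -6.800000e-03 -1.011201e+02]
contact_force [-0.4752  0.0656  0.0751]
395 233 475 286
top [ 0.545  -0.3548] 87.16
bot [ 0.3945 -0.3512] 88.21
lef [ 0.4739 -0.2386] -3.84
rig [ 0.4629 -0.4694] -2.35
```

View pics/w1.png

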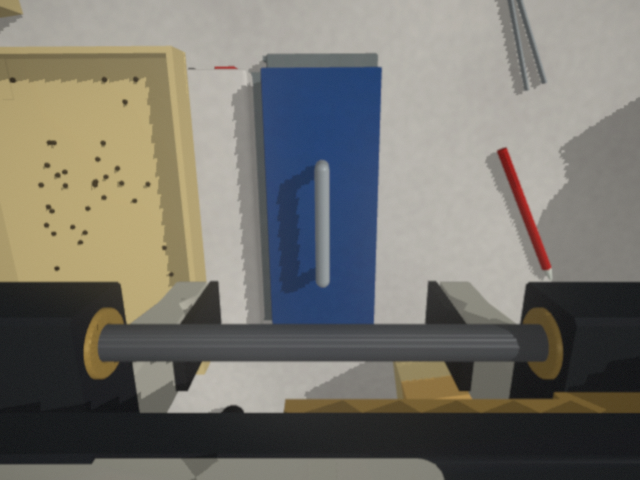

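The wrist view shows the handle from (322,163) to (322,283), parallel to the pads. I'll locate it from here.

```bash
python3 - <<'E'
from h import *
c=ld('wrist')
a,b=px(c,322,161,.108),px(c,322,286,.108);print(a,b,(a+b)/2,np.linalg.norm(a-b),np.degrees(np.arctan2(*(b-a)[1::-1])))
print(px(c,322,222))
# cover top corners far edge and sides
for u,v in[(262,67),(381,67)]:print(px(c,u,v,.084))
E
```

```text
[ 0.58294973 -0.01653832  0.108     ] [0.60058994 0.07252318 0.108     ] [0.59176984 0.02799243 0.108     ] 0.09079166716419584 78.79655793358819
[0.59094519 0.02384527 0.11260744]
[ 0.61150894 -0.08493221  0.084     ]
[ 0.53115948 -0.06907495  0.084     ]
```

{"op": "move_arm", "data": {
  "plan": [
    [1,0,-0.0025,-0.03,0,0,0],
    [1,0,0,-0.03,0,0,0],
    [1,0,0,-0.03,0,0,0],
    [1,0,0,-0.026,0,0,0],
    [1,0,0,-0.02,0,0,0],
    [1,0,0,0,0,0,0],
    [-1,0,0,0,0,0,0],
    [-1,0,0,0,0,0,0],
    [-1,0,0,0,0,0,0],
    [-1,0,0,0,0,0,0],
    [-1,0,0,0,0,0,0],
    [-1,0,0,0,0,0,0],
    [-1,0,0,0,0,0,0],
    [-1,0,0,0,0,0,0]
  ],
  "force": 30
}}

```text
time_s: 3.9
tcp_pos: [0.5928, 0.0284, 0.0905]
eef_rot: [180.0, -0.0, -101.2]
contact_force: [0.1, 0.5, 0.5]
gripper_width: 0.0132
gripper_force: 0.0
```

{"op": "move_arm", "data": {
  "plan": [
    [-1,0,0,0,0,0,0],
    [-1,0,0,0,0,0,0],
    [-1,0,0,0,0,0,0]
  ]
}}

```text
time_s: 4.28
tcp_pos: [0.5926, 0.0284, 0.0905]
eef_rot: [180.0, -0.0, -101.2]
contact_force: [-2.0, 0.2, 0.7]
gripper_width: 0.0088
gripper_force: 30.0
```

{"op": "move_arm", "data": {
  "plan": [
    [-1,0,0,0.005,0,0,0],
    [-1,0,0,0.01,0,0,0],
    [-1,0,0,0.012,0,0,0],
    [-1,0,0,0.014,0,0,0],
    [-1,0,0,0.014,0,0,0],
    [-1,0,0,0.014,0,0,0],
    [-1,0,0,0.012,0,0,0],
    [-1,0,0,0.005,0,0,0],
    [-1,0,0,0,0,0,0]
  ]
}}

```text
time_s: 5.4
tcp_pos: [0.5928, 0.0284, 0.1768]
eef_rot: [-180.0, 0.0, -101.2]
contact_force: [-0.0, -0.2, -1.1]
gripper_width: 0.0087
gripper_force: 30.0
```

```bash
python3 - <<'E'
from h import *
cap('side','s2.png');s=telemetry.get_state()
for k in('time_s','tcp_pos','eef_rot','contact_force','gripper_width'):print(k,np.round(s[k],4))
E
```

```text
time_s 5.45
tcp_pos [0.5926 0.0284 0.1763]
eef_rot [ 1.799765e+02 -2.300000e-03 -1.011592e+02]
contact_force [-0.1277 -0.2523 -2.6777]
gripper_width 0.0088
```

View pics/s2.png

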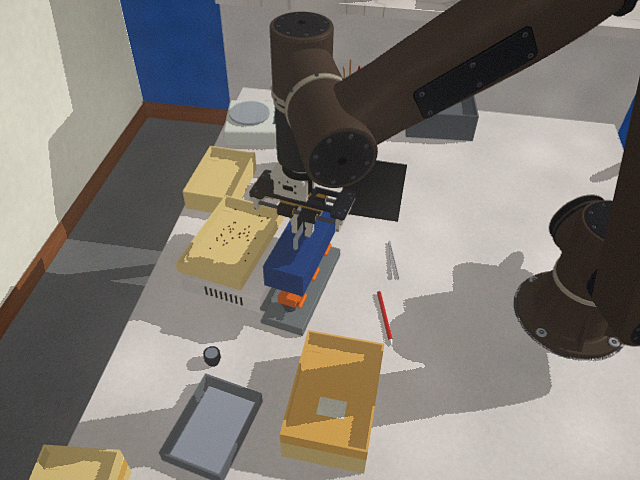

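The cover at (305,245) hangs level and clear of the orange caps (292,298), (325,250). Next I'll carry it to the mat.

{"op": "move_arm", "data": {
  "plan": [
    [-1,-0.004,-0.012,0,0,0,0.3],
    [-1,-0.0075,-0.023,0,0,0,0.6],
    [-1,-0.01,-0.031,0,0,0,0.7],
    [-1,-0.01,-0.031,0,0,0,0.7],
    [-1,-0.01,-0.031,0,0,0,0.7],
    [-1,-0.01,-0.031,0,0,0,0.7],
    [-1,-0.01,-0.031,0,0,0,0.7],
    [-1,-0.01,-0.031,0,0,0,0.7],
    [-1,-0.01,-0.031,0,0,0,0.7],
    [-1,-0.01,-0.031,0,0,0,0.7],
    [-1,-0.01,-0.031,0,0,0,0.7],
    [-1,-0.01,-0.033,0,0,0,0.7],
    [-1,-0.007,-0.023,0,0,0,0.6],
    [-1,-0.004,-0.012,0,0,0,0.2],
    [-1,0,0,-0.02,0,0,0],
    [-1,0,0,-0.03,0,0,0],
    [-1,0,0,-0.03,0,0,0],
    [-1,0,0,-0.015,0,0,0],
    [-1,0,0,0,0,0,0]
  ]
}}

```text
time_s: 7.82
tcp_pos: [0.4697, -0.3533, 0.0807]
eef_rot: [179.9, 0.0, -92.4]
contact_force: [-0.5, 0.3, -1.8]
gripper_width: 0.0092
gripper_force: 30.0
```

```bash
python3 - <<'E'
from h import *
cap('side','s3.png');cap('top','t3.png');s=telemetry.get_state()
for k in('time_s','tcp_pos','eef_rot','contact_force','gripper_width'):print(k,np.round(s[k],4))
a=cv2.imread('pics/s3.png')[110:290,250:470];b=cv2.imread('pics/t3.png')[120:300,230:500]
cv2.imwrite('pics/c3.png',np.vstack([cv2.resize(x,(560,300)) for x in(a,b)]))
E
```

```text
time_s 7.925
tcp_pos [ 0.4709 -0.3539  0.0825]
eef_rot [-1.799427e+02 -3.710000e-02 -9.242560e+01]
contact_force [ 0.145   0.0965 -1.7127]
gripper_width 0.0092
```

View pics/c3.png

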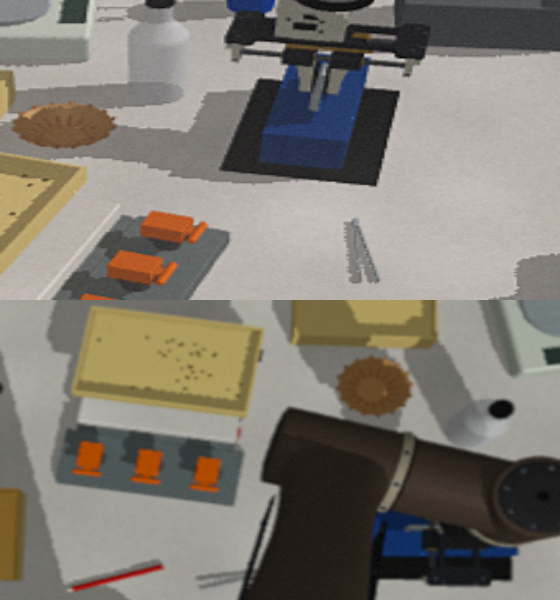

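The cover hovers over the mat inside its edges and the three caps are clear. I'll lower it gently.

{"op": "move_arm", "data": {
  "plan": [
    [-1,0,0,-0.004,0,0,0],
    [-1,0,0,-0.004,0,0,0],
    [-1,0,0,-0.003,0,0,0],
    [-1,0,0,-0.002,0,0,0],
    [-1,0,0,-0.001,0,0,0],
    [-1,0,0,0,0,0,0],
    [-1,0,0,0,0,0,0]
  ]
}}

```text
time_s: 8.8
tcp_pos: [0.4703, -0.3536, 0.0676]
eef_rot: [-180.0, -0.0, -92.5]
contact_force: [0.4, -0.2, -1.0]
gripper_width: 0.0089
gripper_force: 30.0
```

{"op": "move_arm", "data": {
  "plan": [
    [-1,0,0,-0.001,0,0,0],
    [-1,0,0,-0.001,0,0,0],
    [-1,0,0,0,0,0,0],
    [-1,0,0,0,0,0,0]
  ]
}}

```text
time_s: 9.3
tcp_pos: [0.4704, -0.3537, 0.0674]
eef_rot: [-180.0, -0.0, -92.4]
contact_force: [-4.9, 4.6, 13.6]
gripper_width: 0.0091
gripper_force: 30.0
```

{"op": "move_arm", "data": {
  "plan": [
    [-1,0,0,0.001,0,0,0],
    [-0.5,0,0,0,0,0,0],
    [-0.5,0,0,0,0,0,0],
    [-0.5,0,0,0,0,0,0],
    [-0.5,0,0,0,0,0,0],
    [-0.5,0,0,0.01,0,0,0],
    [-0.5,0,0,0.02,0,0,0],
    [-0.5,0,0,0.03,0,0,0],
    [-0.5,0,0,0.04,0,0,0],
    [-0.5,0,0,0.02,0,0,0]
  ]
}}

```text
time_s: 10.55
tcp_pos: [0.4711, -0.3541, 0.1898]
eef_rot: [-179.8, -0.1, -92.4]
contact_force: [-0.4, -0.2, -1.2]
gripper_width: 0.0222
gripper_force: 0.0
```

```bash
python3 - <<'E'
from h import *
cap('side','s4.png')
for n in('top','side'):
    c=ld(n);K,D,R,t=[np.array(c[k],float) for k in('intrinsics','D','R','t')]
    v,u=np.mgrid[:480,:640];p=cv2.undistortPoints(np.stack([u,v],-1).reshape(-1,1,2).astype(float),K,D).reshape(480,640,2)
    d=c['depth'][...,None];P=(np.concatenate([p*d,d],-1)-t)@R;im=c['img'].astype(int)
    m=(im[...,0]>120)&(im[...,2]<60)&(P[...,2]>.064)&(P[...,2]<.08)&(abs(P[...,1])<.2)&(P[...,0]>.5)&(P[...,0]<.7)
    k,l,_,_=cv2.connectedComponentsWithStats(m.astype(np.uint8))
    for i in range(1,k):
        q=P[l==i]
        if len(q)>15: b=cv2.minAreaRect(q[:,:2].astype(np.float32));print(n,len(q),np.round(b[0],4),np.round(b[1],3),round(b[2],1),np.median(q[:,2]).round(4))
    bl=(im[...,2]>im[...,0]+40)&(abs(P[...,0]-.47)<.15)&(abs(P[...,1]+.35)<.2)&(P[...,2]>.055)&(P[...,2]<.067)
    if bl.sum(): b=cv2.minAreaRect(P[bl][:,:2].astype(np.float32));print(n,'cover',b,np.median(P[bl][:,2]))
    g=(im.max(-1)-im.min(-1)<25)&(abs(P[...,2]-.026)<.004)&(abs(P[...,0]-.59)<.08)&(abs(P[...,1]-.03)<.15)
    b=cv2.minAreaRect(P[g][:,:2].astype(np.float32));print(n,'flange',b)
    if n=='side':
        cv2.imwrite('pics/c4.png',cv2.resize(cv2.imread('pics/s4.png')[140:340,250:420],(680,600)) if 0 else cv2.resize(cv2.imread('pics/s4.png')[140:340,240:440],(600,600)))
E
```

```text
top 174 [0.6028 0.1068] [0.031 0.053] 81.9 0.0714
top 171 [0.5869 0.0297] [0.031 0.054] 75.4 0.0711
top 159 [ 0.5719 -0.0494] [0.029 0.054] 78.9 0.0715
top cover ((0.4292373061180115, -0.3690444529056549), (0.15104475617408752, 0.0018257820047438145), 86.1676254272461) 0.062215020687520294
top flange ((0.5980160236358643, 0.02780105173587799), (0.25034502148628235, 0.10232162475585938), 79.20511627197266)
side 208 [ 0.5719 -0.0487] [0.034 0.051] 77.0 0.0715
side 234 [0.5909 0.029 ] [0.034 0.045] 78.7 0.0719
side 288 [0.6009 0.108 ] [0.035 0.055] 79.2 0.0711
side cover ((0.4694359302520752, -0.3524327576160431), (0.22072358429431915, 0.08318081498146057), 87.67581939697266) 0.06120662347631349
side flange ((0.5969108939170837, 0.027504026889801025), (0.253287136554718, 0.10493101179599762), 78.76508331298828)
```

View pics/c4.png

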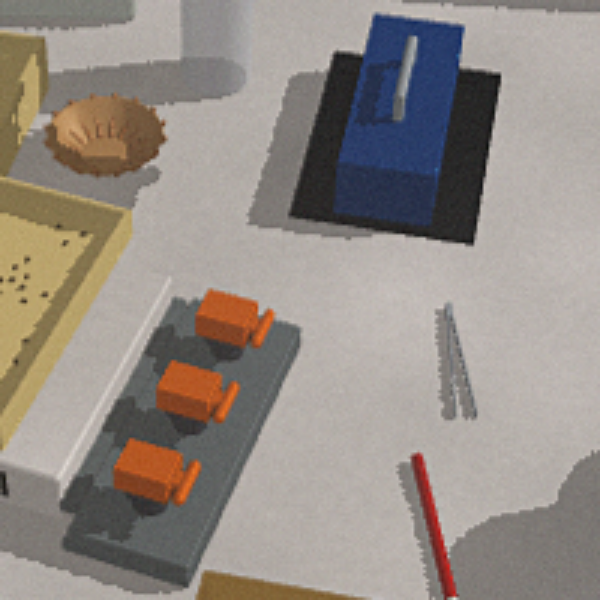

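The cover stands upright inside the mat (side estimate (0.469,-0.352), top at z = 0.061). The caps are unobstructed, so I'll go to the right cap and turn the tool.

{"op": "move_arm", "data": {
  "plan": [
    [-1,0.0107,0.0304,0,0,0,8.1],
    [-1,0.0107,0.0304,0,0,0,8.1],
    [-1,0.0107,0.0304,0,0,0,8.1],
    [-1,0.0107,0.0304,0,0,0,8.1],
    [-1,0.0107,0.0304,0,0,0,8.1],
    [-1,0.0107,0.0304,0,0,0,8.1],
    [-1,0.0107,0.0304,0,0,0,8.1],
    [-1,0.0107,0.0304,0,0,0,8.1],
    [-1,0.0107,0.0304,0,0,0,8.1],
    [-1,0.0107,0.0304,0,0,0,8.1],
    [-1,0,0,0,0,0,0],
    [-1,0,0,0,0,0,0]
  ]
}}

```text
time_s: 12.1
tcp_pos: [0.5771, -0.0497, 0.1867]
eef_rot: [180.0, 0.0, -11.5]
contact_force: [-0.6, -0.8, 0.1]
gripper_width: 0.0005
gripper_force: 0.0
```

```bash
python3 - <<'E'
from h import *
cap('wrist','w5.png')
s=telemetry.get_state()
for k in('tcp_pos','eef_rot','contact_force','gripper_width'):print(k,np.round(s[k],4))
for n in('top','side','wrist'):
    c=ld(n);K,D,R,t=[np.array(c[k],float) for k in('intrinsics','D','R','t')]
    v,u=np.mgrid[:480,:640];p=cv2.undistortPoints(np.stack([u,v],-1).reshape(-1,1,2).astype(float),K,D).reshape(480,640,2)
    d=c['depth'][...,None];P=(np.concatenate([p*d,d],-1)-t)@R;im=c['img'].astype(int)
    a=np.radians(-11.);X=np.array([np.cos(a),np.sin(a)]);Y=np.array([-X[1],X[0]])
    m=(im[...,0]>1.8*im[...,2])&(im[...,0]>60)&(P[...,2]>.0685)&(P[...,2]<.077)&(abs(P[...,1])<.2)&(P[...,0]>.5)&(P[...,0]<.7)
    m2=(im[...,0]>1.8*im[...,2])&(im[...,0]>60)&(P[...,2]>.05)&(P[...,2]<.077)&(abs(P[...,1])<.2)&(P[...,0]>.5)&(P[...,0]<.7)
    k,l,_,_=cv2.connectedComponentsWithStats(m2.astype(np.uint8))
    for i in range(1,k):
        q=P[(l==i)&m];w=P[l==i]
        if len(q)>15:
            f=lambda q:np.r_[np.percentile(q[:,:2]@X,[1,99]),np.percentile(q[:,:2]@Y,[1,99])]
            A=f(q);ce=X*(A[0]+A[1])/2+Y*(A[2]+A[3])/2
            print(n,len(q),'size',round(A[1]-A[0],4),round(A[3]-A[2],4),'ctr',ce.round(4),'all',f(w).round(4),np.median(q[:,2]).round(4))
E
```

```text
tcp_pos [ 0.577  -0.0501  0.1867]
eef_rot [ 1.799939e+02  7.500000e-03 -1.153250e+01]
contact_force [-0.1067 -0.2385  0.0074]
gripper_width 0.0004
top 132 size 0.0484 0.0296 ctr [0.6046 0.1071] all [0.5446 0.5968 0.2035 0.2367] 0.072
top 121 size 0.0454 0.0292 ctr [0.5912 0.0286] all [0.5452 0.5974 0.1237 0.1564] 0.0723
top 130 size 0.0449 0.0293 ctr [ 0.5763 -0.0498] all [0.5452 0.5977 0.0435 0.0771] 0.072
side 173 size 0.039 0.0322 ctr [ 0.5774 -0.0502] all [0.5438 0.5959 0.0438 0.079 ] 0.0723
side 204 size 0.0396 0.0312 ctr [0.5924 0.0286] all [0.5436 0.5958 0.1239 0.1576] 0.0722
side 226 size 0.0392 0.0314 ctr [0.6073 0.1067] all [0.5432 0.5949 0.2034 0.238 ] 0.0718
wrist 2382 size 0.0389 0.0292 ctr [0.593  0.0281] all [0.5442 0.5962 0.1236 0.1566] 0.0719
wrist 2327 size 0.039 0.029 ctr [ 0.5779 -0.05  ] all [0.5448 0.5965 0.0441 0.0772] 0.072
wrist 2440 size 0.0391 0.0293 ctr [0.6078 0.1063] all [0.5441 0.5959 0.2029 0.2356] 0.0718
```

View pics/w5.png

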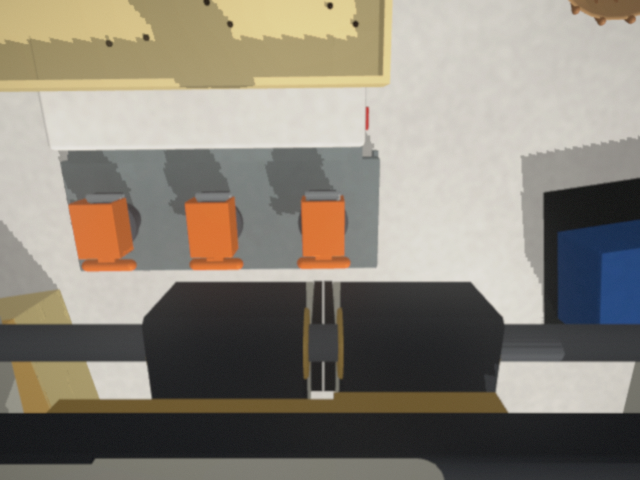

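Caps are located (L, M, R in a line, bars toward the robot, around (323,262) for the right one). I'll tap the right cap first.

{"op": "move_arm", "data": {
  "plan": [
    [-1,0.001,0,-0.04,0,0,0.7],
    [-1,0,0,-0.04,0,0,0],
    [-1,0,0,-0.02,0,0,0],
    [-1,0,0,-0.011,0,0,0],
    [-1,0,0,0,0,0,0],
    [-1,0,0,-0.003,0,0,0],
    [-1,0,0,-0.001,0,0,0],
    [-1,0,0,-0.001,0,0,0],
    [-1,0,0,-0.001,0,0,0],
    [-1,0,0,0,0,0,0],
    [-1,0,0,0,0,0,0]
  ]
}}

```text
time_s: 13.52
tcp_pos: [0.5786, -0.0495, 0.0716]
eef_rot: [-180.0, -0.1, -10.7]
contact_force: [-6.4, 2.3, 14.1]
gripper_width: 0.0007
gripper_force: 7.2
```

Right is sound (14 N, no give). Now the middle one.

{"op": "move_arm", "data": {
  "plan": [
    [-1,0,0,0.02,0,0,0],
    [-1,0.005,0.026,0,0,0,0],
    [-1,0.005,0.026,0,0,0,0],
    [-1,0.005,0.026,0,0,0,0],
    [-1,0,0,0,0,0,0],
    [-1,0,0,-0.016,0,0,0],
    [-1,0,0,-0.002,0,0,0],
    [-1,0,0,-0.001,0,0,0],
    [-1,0,0,-0.001,0,0,0],
    [-1,0,0,0,0,0,0],
    [-1,0,0,0,0,0,0]
  ]
}}

```text
time_s: 14.9
tcp_pos: [0.593, 0.028, 0.0696]
eef_rot: [180.0, 0.0, -10.8]
contact_force: [-2.1, -0.7, 3.5]
gripper_width: 0.0004
gripper_force: 1.5
```

The middle one is giving. I'll press it all the way down.

{"op": "move_arm", "data": {
  "plan": [
    [-1,0,0,-0.002,0,0,0],
    [-1,0,0,-0.001,0,0,0],
    [-1,0,0,-0.001,0,0,0],
    [-1,0,0,-0.001,0,0,0],
    [-1,0,0,-0.001,0,0,0],
    [-1,0,0,0,0,0,0],
    [-1,0,0,0,0,0,0]
  ]
}}

```text
time_s: 15.78
tcp_pos: [0.5932, 0.0283, 0.0647]
eef_rot: [180.0, -0.0, -10.7]
contact_force: [-6.1, -0.5, 13.3]
gripper_width: 0.0005
gripper_force: 6.8
```

Sunk by 7 mm with firm seating. Next: rise, back off over the bar, open the fingers part-way, then descend.

{"op": "move_arm", "data": {
  "plan": [
    [-1,0,0,0.02,0,0,0],
    [0.23,0,0,0.025,0,0,0],
    [0.23,-0.014,0.0027,0,0,0,0],
    [0.23,-0.0137,0.0026,0,0,0,0],
    [0.23,0,0,0,0,0,0],
    [0.23,0,0,0,0,0,0],
    [0.23,0,0,0,0,0,0],
    [0.23,0,0,0,0,0,0],
    [0.23,0,0,0,0,0,0],
    [0.23,0,0,0,0,0,0]
  ],
  "force": 6
}}

```text
time_s: 17.02
tcp_pos: [0.5656, 0.0337, 0.1085]
eef_rot: [180.0, 0.0, -10.8]
contact_force: [0.0, 0.4, -0.2]
gripper_width: 0.054
gripper_force: 0.0
```

```bash
python3 - <<'E'
from h import *
cap('wrist','w6.png');cap('side','s6.png')
cv2.imwrite('pics/c6.png',cv2.resize(cv2.imread('pics/s6.png')[210:330,250:370],(600,600)))
s=telemetry.get_state()
for k in('tcp_pos','eef_rot','contact_force','gripper_width'):print(k,np.round(s[k],4))
E
```

```text
tcp_pos [0.5656 0.0337 0.1086]
eef_rot [ 1.799999e+02 -1.300000e-03 -1.075570e+01]
contact_force [-0.0288 -1.2503  0.1314]
gripper_width 0.0538
```

View pics/w6.png

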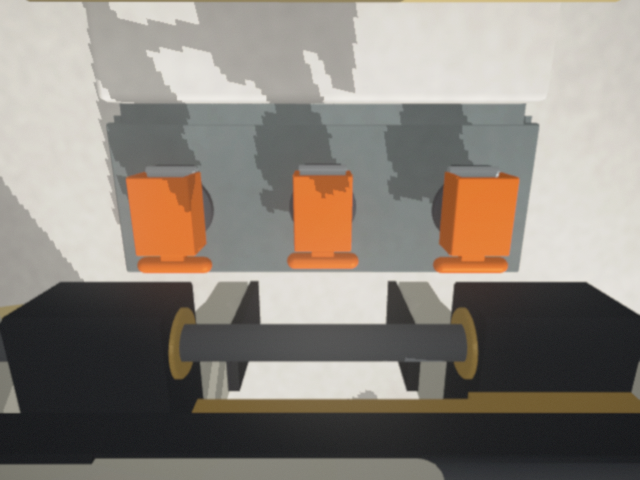

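The wrist view shows the middle cap visibly lower, with its bar from (288,261) to (358,261), centred between the fingers.

```bash
python3 - <<'E'
from h import *
c=ld('wrist');a=px(c,289,260,.053);b=px(c,358,260,.053);print(a,b,(a+b)/2,np.linalg.norm(a-b),px(c,323,260),px(c,305,264))
E
```

```text
[0.56765672 0.05209233 0.053     ] [0.56045559 0.01423432 0.053     ] [0.56405616 0.03316333 0.053     ] 0.03853680915088409 [0.56545759 0.0331891  0.05687954] [0.56507147 0.04333086 0.05702929]
```

{"op": "move_arm", "data": {
  "plan": [
    [0.23,-0.0003,-0.0003,-0.025,0,0,0],
    [0.23,0,0,-0.025,0,0,0],
    [0.23,0,0,-0.0165,0,0,0],
    [0.23,0,0,-0.008,0,0,0],
    [0.23,0,0,0,0,0,0],
    [-1,0,0,0,0,0,0],
    [-1,0,0,0,0,0,0],
    [-1,0,0,0,0,0,0],
    [-1,0,0,0,0,0,0],
    [-1,0,0,0,0,0,0]
  ],
  "force": 6
}}

```text
time_s: 18.38
tcp_pos: [0.5657, 0.0337, 0.0343]
eef_rot: [-180.0, -0.0, -10.7]
contact_force: [0.4, 3.4, 1.0]
gripper_width: 0.0386
gripper_force: 6.0
```

```bash
python3 -c "
import numpy as np
th=np.linspace(0,1.2,17);a=np.pi-np.arctan2(10,49)-th;x=50.01*np.cos(a);z=50.01*np.sin(a)
d=np.radians(-10.8);dx=np.diff(x)
for r in np.c_[dx*np.cos(d),dx*np.sin(d),np.diff(z)]: print(np.round(r/1000,4).tolist())"
```

```text
[0.0009, -0.0002, 0.0036]
[0.0011, -0.0002, 0.0036]
[0.0014, -0.0003, 0.0035]
[0.0016, -0.0003, 0.0034]
[0.0019, -0.0004, 0.0032]
[0.0021, -0.0004, 0.0031]
[0.0023, -0.0004, 0.0029]
[0.0025, -0.0005, 0.0027]
[0.0027, -0.0005, 0.0025]
[0.0029, -0.0006, 0.0023]
[0.0031, -0.0006, 0.0021]
[0.0032, -0.0006, 0.0018]
[0.0033, -0.0006, 0.0016]
[0.0035, -0.0007, 0.0013]
[0.0035, -0.0007, 0.001]
[0.0036, -0.0007, 0.0008]
```

First half, then check force.

{"op": "move_arm", "data": {
  "plan": [
    [-1,0.0009,-0.0002,0.0036,0,0,0],
    [-1,0.0011,-0.0002,0.0036,0,0,0],
    [-1,0.0014,-0.0003,0.0035,0,0,0],
    [-1,0.0016,-0.0003,0.0034,0,0,0],
    [-1,0.0019,-0.0004,0.0032,0,0,0],
    [-1,0.0021,-0.0004,0.0031,0,0,0],
    [-1,0,0,0,0,0,0]
  ]
}}

```text
time_s: 19.25
tcp_pos: [0.5744, 0.0317, 0.0547]
eef_rot: [-180.0, -0.0, -10.8]
contact_force: [0.2, 5.0, -0.5]
gripper_width: 0.0385
gripper_force: 6.0
```

{"op": "move_arm", "data": {
  "plan": [
    [-1,0.0023,-0.0002,0.0029,0,0,0],
    [-1,0.0025,-0.0003,0.0027,0,0,0],
    [-1,0.0027,-0.0005,0.0025,0,0,0],
    [-1,0.0029,-0.0006,0.0023,0,0,0],
    [-1,0.0031,-0.0006,0.0021,0,0,0],
    [-1,0,0,0,0,0,0]
  ]
}}

```text
time_s: 20.0
tcp_pos: [0.588, 0.0292, 0.0671]
eef_rot: [180.0, -0.0, -10.8]
contact_force: [-1.2, 3.5, 1.0]
gripper_width: 0.039
gripper_force: 6.0
```

{"op": "move_arm", "data": {
  "plan": [
    [-1,0.0032,-0.0006,0.0018,0,0,0],
    [-1,0.0033,-0.0006,0.0016,0,0,0],
    [-1,0.0035,-0.0007,0.0013,0,0,0],
    [-1,0.0035,-0.0007,0.001,0,0,0],
    [-1,0.0025,-0.0005,0.0006,0,0,0],
    [-1,0,0,0,0,0,0],
    [-1,0,0,0,0,0,0]
  ]
}}

```text
time_s: 20.88
tcp_pos: [0.6037, 0.0263, 0.0732]
eef_rot: [-180.0, -0.0, -10.8]
contact_force: [-0.5, 3.0, 1.6]
gripper_width: 0.0388
gripper_force: 6.0
```

```bash
python3 - <<'E'
from h import *
s=telemetry.get_state()
for k in('time_s','tcp_pos','contact_force','gripper_width','gripper_force'):print(k,np.round(s[k],4))
cap('side','s7.png');cap('wrist','w7.png')
a=cv2.imread('pics/s7.png')[110:330,240:440];cv2.imwrite('pics/c7.png',np.hstack([cv2.resize(a,(400,440)),cv2.resize(cv2.imread('pics/w7.png'),(400,440))]))
E
```

```text
time_s 20.875
tcp_pos [0.6037 0.0263 0.0732]
contact_force [-0.5258  3.037   1.6375]
gripper_width 0.0388
gripper_force 6.0001
```

View pics/c7.png

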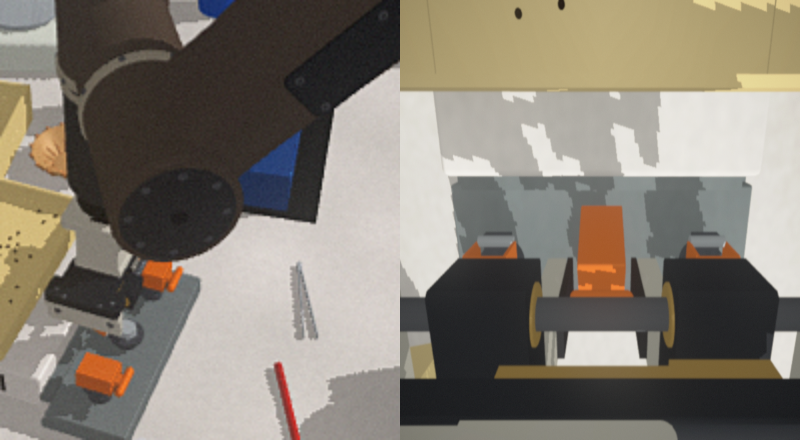

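The side view shows the middle cap swung up and held, with the bolt head exposed at (125,333). The neighbouring caps are shut, forces are small, and the bar height matches the sunk arc.

```bash
python3 -c "
from h import *
print(workorder.close_job())"
```

```text
the job is handed in; nothing more can be done
None
```

The middle bolt is the loose one: it is sunk 7 mm with its cap held open at about 1.15–1.2 rad, the right bolt tested sound, the left was not tapped once the loose one was found, the cover stands upright on the mat, and the job is handed in at about 21 s.

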